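# Put the stray spares back with their mates in the parts box

## Task

Put the four stray spares back in the open blue parts box, each laid flat in the bin that already holds its mate: the oblong brake pad (lining up), the hooked kickstand spring, the hex bolt and the wheel bearing. Set them down, do not drop them. The squarish brake pad and the short spring without hooks have no bin: leave them lying where they are.

Things in the scene. Friction and masses are not known exactly. Their poses are not given: they have to be found in the camera images.
- brake_pad: Loose disc-brake pad lying on its steel back, dark lining up: oblong, 62 mm long with a small holed ear at each end, 32 mm wide over the middle 46 mm of its length, 9 mm thick, about 85 g. Origin: centre of its underside; x along its length, z up. Take it across its 32 mm width.
- hook_spring: Loose chrome kickstand spring lying down: close-wound coil 18 mm in diameter and 60 mm long with a wire hook at each end, 86 mm long overall, about 50 g. Origin: on its axis, at mid-length (9 mm above what it lies on); x along its axis.
- hex_bolt: Loose M10 hex bolt lying on head and tip: shank 10 mm thick, 45 mm long; head at its -x end 17 mm across flats, 7 mm high; 42 g. Origin: on its axis at mid-shank, about 7 mm above what it lies on; x level, head to tip (the axis slopes down 4 degrees to the tip). Centre of mass 8 mm from the origin towards the head.
- wheel_bearing: Loose steel wheel bearing lying flat: ring 35 mm in outer diameter, 15 mm bore, 11 mm thick, about 45 g. Origin: centre of its underside; z up.
- square_pad: Look-alike with no bin, to be left: squarish brake pad, 46 x 44 mm with one wide holed tongue on its +y side (58 mm in all), 9 mm thick, lining up. Origin: centre of the underside of the 46 x 44 part; z up.
- short_spring: Look-alike with no bin, to be left: short open-wound steel spring without hooks, 20 mm in diameter, 42 mm long, lying down. Origin: on its axis, at mid-length; x along its axis.
- bin_pad: White bin 134 x 100 x 24 mm high, walls and floor 3 mm (inside 128 along x, 94 along y). Origin: centre of its underside, 4 mm above the board; z up. Four such stand two by two in an open blue box, rim 36 mm above the board, lid flung back beyond +y, under 50 mm high; all fixed. Here a spare oblong brake pad lies across the +x end, x = +29 to +61 mm; floor free from x = -64 to +29.
- bin_spring: White bin 134 x 100 x 24 mm high, walls and floor 3 mm (inside 128 along x, 94 along y). Origin: centre of its underside, 4 mm above the board; z up. Four such stand two by two in an open blue box, rim 36 mm above the board, lid flung back beyond +y, under 50 mm high; all fixed. Here a spare hooked spring lies along the +y wall, y = +28 to +46 mm; floor free from y = -47 to +28, full length.
- bin_bolt: White bin 134 x 100 x 24 mm high, walls and floor 3 mm (inside 128 along x, 94 along y). Origin: centre of its underside, 4 mm above the board; z up. Four such stand two by two in an open blue box, rim 36 mm above the board, lid flung back beyond +y, under 50 mm high; all fixed. Here a spare hex bolt lies across the +x end, x = +42 to +61 mm; floor free from x = -64 to +42.
- bin_bearing: White bin 134 x 100 x 24 mm high, walls and floor 3 mm (inside 128 along x, 94 along y). Origin: centre of its underside, 4 mm above the board; z up. Four such stand two by two in an open blue box, rim 36 mm above the board, lid flung back beyond +y, under 50 mm high; all fixed. Here a spare wheel bearing lies at the +x end, x = +26 to +62 mm; floor free from x = -64 to +26.

How it is judged (in metres and radians):
At the end, for the whole second after the job is handed in: Each spare lies released and at rest in the bin with its mate, origin within 60 mm (bin x) and 43 mm (bin y) of the bin centre and 16 to 20 mm of its underside; bearing and pad (lining up) within 0.2 rad of flat; spring 0.2, bolt 0.3 rad of level; both look-alikes within 15 mm of their start (x of brake_pad in the frame of bin_pad between -0.06 and 0.06 m and y of brake_pad in the frame of bin_pad between -0.043 and 0.043 m and z of brake_pad in the frame of bin_pad between 0 and 0.016 m and angle between brake_pad's own z axis and vertical below 0.2 rad and linear speed of each of brake_pad, hook_spring, hex_bolt, wheel_bearing below 0.02 m/s and x of hook_spring in the frame of bin_spring between -0.06 and 0.06 m and y of hook_spring in the frame of bin_spring between -0.043 and 0.043 m and z of hook_spring in the frame of bin_spring between 0 and 0.02 m and angle between hook_spring's own x axis and vertical between 1.3708 and 1.7708 rad and x of hex_bolt in the frame of bin_bolt between -0.06 and 0.06 m and y of hex_bolt in the frame of bin_bolt between -0.043 and 0.043 m and z of hex_bolt in the frame of bin_bolt between 0 and 0.02 m and angle between hex_bolt's own x axis and vertical between 1.2708 and 1.8708 rad and x of wheel_bearing in the frame of bin_bearing between -0.06 and 0.06 m and y of wheel_bearing in the frame of bin_bearing between -0.043 and 0.043 m and z of wheel_bearing in the frame of bin_bearing between 0 and 0.018 m and (angle between wheel_bearing's own z axis and vertical below 0.2 rad or angle between wheel_bearing's own z axis and vertical above 2.9416 rad) and distance of each of square_pad, short_spring from where it was at the start of the episode below 0.015 m); the robot touches nothing.
It fails at once if the brake pad is dropped (falls free faster than 0.9 m/s, a fall of about 4 cm) (linear speed of brake_pad above 0.9 m/s and not (contact force between the fingers and brake_pad above 0.05 N)).
It fails at once if the hook spring is dropped (falls free faster than 0.9 m/s, a fall of about 4 cm) (linear speed of hook_spring above 0.9 m/s and not (contact force between the fingers and hook_spring above 0.05 N)).
It fails at once if the hex bolt is dropped (falls free faster than 0.9 m/s, a fall of about 4 cm) (linear speed of hex_bolt above 0.9 m/s and not (contact force between the fingers and hex_bolt above 0.05 N)).
It fails at once if the wheel bearing is dropped (falls free faster than 0.9 m/s, a fall of about 4 cm) (linear speed of wheel_bearing above 0.9 m/s and not (contact force between the fingers and wheel_bearing above 0.05 N)).
It also fails if it takes over 120 s, if anything falls off the work surface, if the arm or the gripper's body presses on something with over 40 N, if the wrist force passes 120 N, or if a joint passes its speed limit or range.

## Robot

A 7-joint arm with a two-finger parallel gripper is mounted at the origin on the work surface. World frame = base frame: x ahead of the robot, y to its left, z up, the work surface at z = 0. Lengths are in mm, angles in rad, forces in N, time in s.
With the tool pointing down it reaches from about 400 to 900 mm from the base axis. Payload 5.6 kg.
Tool frame: the origin (TCP) lies at the very end of the fingers, on their centre line; the grasp point (between the pads) lies 19 mm behind it; z points along the fingers, y is the line along which they close (so a half turn about z gives the same grasp; the last joint's range is limited). The gripper opens to 92 mm and grips with 3 to 60 N. Pads are 20 mm wide; open, the fingers measure 128 mm over their backs; the gripper's body (75 mm by 189 mm) begins 69 mm behind the grasp point.
Start: joints at [-1.283, 0.468, -0.012, 1.603, 0.006, 1.071, -0.056], TCP at [211.161, 614.752, 214.592] pointing down, gripper open.
Joint ranges: [-2.53, 2.53], [-0.31, 2.02], [-1.57, 1.55], [0.28, 2.44], [-1.29, 4.43], [0.15, 1.84], [-2.92, 2.92]. Speed limits (rad/s): [2.57, 2.57, 3.14, 3.14, 3.14, 3.14, 3.14].

## Interface

Orientations are given as a rotation vector (axis times angle).
In Python, from plant import r gives the robot as it stands. The module is installed in compiled form; this text tells all that it offers.
- The arm moves only by the tool servo_tool, never from a script. Its argument "increments" is a list of rows, each a list of 3 entries, a list of its own where there are three numbers: the shift along the tool's x, y, z in a scale on which 1.0 is 0.75 m, then the turn, a rotation vector about the tool's x, y, z in shares of 2 pi rad (1.0 is 2 pi rad), then the finger opening in mm, from 0 to 91.9. In form: [[[x, y, z], [wx, wy, wz], claw], ...]. A call has 1 to 20 rows; each row is the pose to reach, as a shift and turn from the pose commanded when the call began, along the tool's axes at that moment; what a row does not reach only later rows make up. A row lasts 1/8 s, in which the tool goes at most 62.5 mm and 10.7 degrees, less where a joint would pass 70% of its speed; a pose out of reach is approached as far as the arm can. Shift and turn numbers lie between -1 and 1, and a call with a number outside is refused. A call with a gripper value outside its range is refused whole. The fingers move at their own pace and stop on an object; the grip force is fixed at half the most. Time passes only in rows, so rows that repeat a pose let the fingers close. It gives the time, the measured TCP pose, the force, the opening and the grip force at its end, in the units of the state.
- r.get_obs(): the state, without advancing time (a new reading comes with each control period).
- r.get_image(name): name is "scene" or "top"; returns (picture, depth): 420x560x3 uint8, red, green, blue; 420x560 float32, mm along the optical axis (not along the pixel's ray), 0 where there is no reading.
- r.camera_params(name): a dict with "fx", "fy", "cx", "cy" (pixels), "eye" and "rotation" of the camera in the world. Camera axes: x right, y down, z forward; pixel columns grow to the right and rows downward; lengths in mm; the calibration is good to about 2 mm. A picture is of the moment at which its call begins. camera_params takes no time and is no camera call.
- r.close_job(): hands the job in; it is judged then, once.
The state is a dict: "time": time; "q": joint angles; "joint_vel": joint speeds; "joint_torque": joint torques, N m; "tool_pos": TCP position; "orientation": TCP orientation; "force": force on the tool from outside, world axes, zero at the start; "ft_torque": the same for the moment, N m; "finger_gap": finger opening in mm; "finger_force": force on a finger pad.
Only numpy, scipy, OpenCV 4.12 (cv2) and the standard library are available. Lean on these libraries where they do the work, as an engineer would, in place of code of your own. Each camera call takes 0.05 s, during which the arm holds its last target. There are 200 camera calls.

## Working session

There is one attempt and no reset: what is moved stays moved. The work goes in short steps, Python scripts to look and compute and a tool call to move; the robot and the scene stay as the last step left them, time stands still between calls to the robot, and variables do not carry over. Pictures are saved under pics/ and viewed, at most 15 in all, crops included, and the job is handed in when it is done.

Besides the shell and the picture viewer there is one more tool, called as name(argument=value, ...) on one line, values as JSON. servo_tool: Moves the arm, as the interface text tells. Its arguments: {"type":"object","properties":{"increments":{"type":"array","items":{"type":"array"}}},"required":["increments"]}

```bash
mkdir -p pics
python3 - <<'E'
from plant import r
import cv2,numpy as np
for n in("top","scene"):
    im,d=r.get_image(n); cv2.imwrite(f"pics/{n}0.png",im[...,::-1]); np.savez(f"{n}0.npz",im=im,d=d); print(n,r.camera_params(n))
print(r.get_obs())
E
```

```text
top {'fx': 395.35085783887604, 'fy': 395.35085783887604, 'cx': 281.3430198828904, 'cy': 207.332155967432, 'eye': array([363.2964378 , -13.49096736, 829.98939236]), 'rotation': array([-2.12350337,  2.15629002, -0.207269  ])}
scene {'fx': 525.3814741455091, 'fy': 525.3814741455091, 'cx': 276.18442491435184, 'cy': 210.51249439093618, 'eye': array([1147.13494977, -315.04428589,  873.79603237]), 'rotation': array([-2.07611995, -1.38761105,  0.49228407])}
{'time': 0.1, 'q': array([-1.282964  ,  0.46828916, -0.01160412,  1.60348686,  0.00599369,
        1.0714176 , -0.05628577]), 'joint_vel': array([-0.00174472, -0.00020941,  0.00164885, -0.00428265, -0.00141219,
        0.00248923, -0.00094837]), 'joint_torque': array([ 5.59882374e-04, -5.21647382e+01, -1.24541757e-02, -2.44367999e+01,
       -5.67550433e-02,  1.41038129e-02,  4.46025399e-05]), 'tool_pos': array([211.03518962, 614.24990702, 213.75406345]), 'orientation': array([-5.17359585e-01, -3.09854616e+00,  2.44901285e-03]), 'force': array([ 0.52631651, -0.2931147 , -0.2429753 ]), 'ft_torque': array([-0.04315634,  0.03547053,  0.02031724]), 'finger_force': 0.0, 'finger_gap': 91.84820644300389}
```

View pics/top0.png

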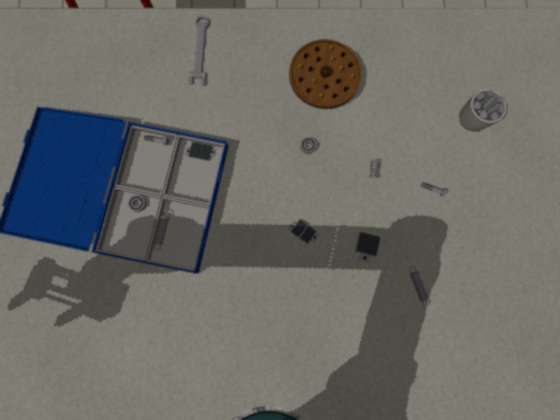

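View pics/scene0.png

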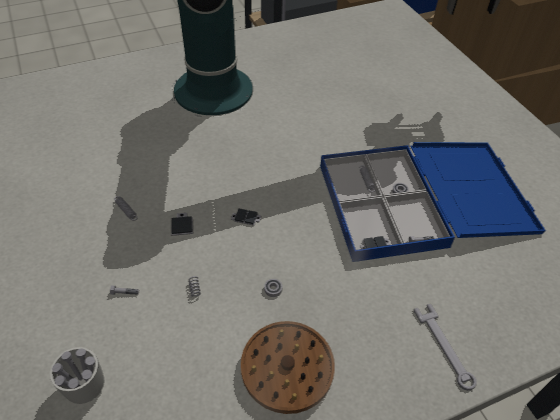

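The top view shows the stray bearing at (310,145), pad (303,231), square pad (368,244), short spring (376,167), bolt (434,188) and hook spring (420,285). The box is at about (160,197), with these bins: bolt upper left, pad upper right, bearing lower left, spring lower right.

```bash
cat > h.py <<'E'
import numpy as np,cv2
from plant import r
from scipy.spatial.transform import Rotation as R
def ray(n,uv,z):
    c=r.camera_params(n); uv=np.atleast_2d(uv).astype(float)
    d=np.c_[(uv[:,0]-c['cx'])/c['fx'],(uv[:,1]-c['cy'])/c['fy'],np.ones(len(uv))]
    d=R.from_rotvec(c['rotation']).apply(d); e=c['eye']
    return e+d*((z-e[2])/d[:,2])[:,None]
def crop(im,x,y,w,h,s,fn,g=0.6):
    c=im[y:y+h,x:x+w,::-1]; c=(255*(c/255.)**g).astype(np.uint8)
    cv2.imwrite(fn,cv2.resize(c,None,fx=s,fy=s,interpolation=cv2.INTER_CUBIC))
E
python3 - <<'E'
from h import *
im=np.load('top0.npz')['im']
crop(im,285,125,175,185,3.2,'pics/c1.png'); crop(im,85,110,155,175,3.4,'pics/c2.png')
for n,uv in dict(bear=(310,145),pad=(303,231),bolt=(434,188),spring=(420,285)).items(): print(n,ray('top',uv,5))
E
```

```text
bear [[644.67241748 -96.20951103   5.        ]]
pad [[456.41761488 -75.94138998   5.        ]]
bolt [[ 545.22061566 -360.75051653    5.        ]]
spring [[ 341.0227836  -314.46339887    5.        ]]
```

View pics/c1.png

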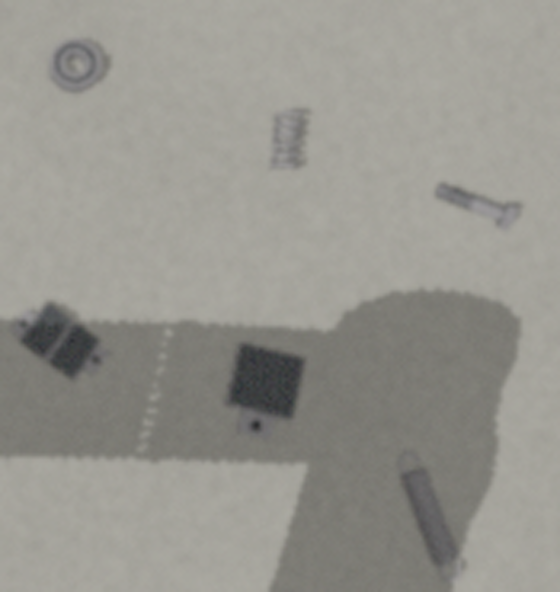

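View pics/c2.png

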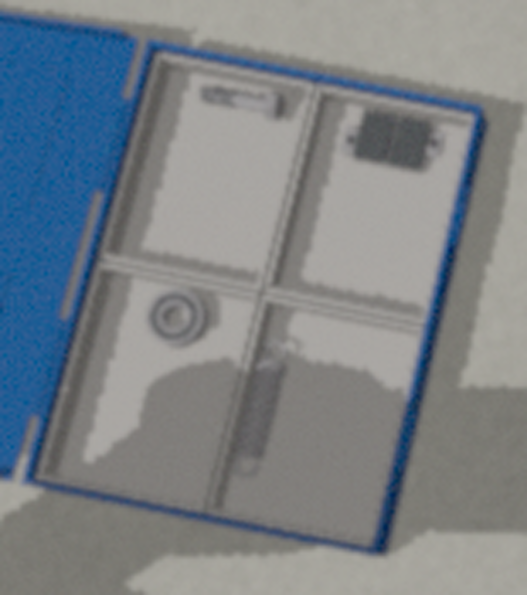

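Crop 1: in the full image, the bearing centre is at about (309,145), the pad lining at (304,232) running along its ears, the bolt tip at (422,184) with its head at (445,192), and the spring coil from (413,272) to (424,300). Crop 2: the box rim corners are at about (128,122), (227,142), (197,272) and (94,251). The mates are where the task says.

Run:
```python
from h import *
f=np.load('top0.npz');im=f['im'].astype(float)
W={'bear':(298,133,24,24,8),'bolt':(414,174,40,28,8),'spring':(402,260,36,50,9),'pad':(286,216,34,32,9),'sq':(352,228,32,36,9),'short':(364,154,24,28,10)}
for n,(x,y,w,h,z) in W.items():
    c=cv2.GaussianBlur(im,(3,3),0)[y:y+h,x:x+w]
    ch=c[...,0]-c[...,2]; 
    v=c.sum(2)/3
    m=(v<48) if n in('pad','sq') else (ch<0.45*np.median(np.r_[ch[0],ch[-1]]))
    k,l,s,_=cv2.connectedComponentsWithStats(m.astype(np.uint8),connectivity=8)
    ys,xs=np.nonzero((l==1+np.argmax(s[1:,4]))) if k>1 else ([],[])
    if len(xs)==0: print(n,'none',np.median(ch),v.min());continue
    P=ray('top',np.c_[xs+x,ys+y],z)[:,:2]
    (cx,cy),(a,b),t=cv2.minAreaRect(P.astype(np.float32))
    print(n,len(xs),'mean px',xs.mean()+x,ys.mean()+y,'mean',P.mean(0).round(1),'rect',np.round([cx,cy,a,b,t],1))
# hand points
H=lambda p:np.array(p)/3.2+[285,125]
for n,p,z in[('bear',(78,64),11),('padears',[(22,326),(98,358)],3),('padlin',(60,341),9),('bolt tip/head',[(437,190),(510,214)],8),('spring ends',[(409,470),(446,562)],12)]:
    q=ray('top',H(p),z)[:,:2];print(n,q.round(1).tolist(),q.mean(0).round(1), np.degrees(np.arctan2(*(q[-1]-q[0])[::-1])))
B=lambda p:np.array(p)/3.4+[85,110]
q=ray('top',B([(145,42),(483,108),(382,550),(30,480)]),36)[:,:2];print('corners',q.round(1).tolist(),'c',q.mean(0),'sides',np.linalg.norm(q-np.roll(q,-1,0),axis=1), np.degrees(np.arctan2(*(q[0]-q[3])[::-1])),np.degrees(np.arctan2(*(q[1]-q[2])[::-1])))
q=ray('top',B((263,293)),28);print('cross',q)
print('R',R.from_rotvec(r.get_obs()['orientation']).as_matrix().round(4))
```

```text
bear 196 mean px 308.2244897959184 144.78061224489795 mean [644.2 -92.1] rect [644.4 -92.1  34.4  36.5  42.8]
bolt 132 mean px 434.469696969697 188.65151515151516 mean [ 543.1 -360.4] rect [ 542.3 -357.7   55.6   15.9   72.7]
spring 240 mean px 418.81666666666666 286.22083333333336 mean [ 338.8 -310.4] rect [ 338.7 -310.5   63.9   17.2   17.6]
pad 292 mean px 303.5890410958904 231.81164383561645 mean [454.3 -76.8] rect [453.9 -77.7  49.6  31.5  55.1]
sq 410 mean px 367.69756097560975 243.75365853658536 mean [ 427.3 -209.9] rect [ 427.3 -209.7   43.4   41.3   75. ]
short 118 mean px 374.3220338983051 168.4322033898305 mean [ 588.9 -232.8] rect [ 589.8 -232.7   15.9   37.6   82.5]
bear [[642.6, -94.3]] [642.6 -94.3] 0.0
padears [[465.7, -52.9], [443.9, -102.3]] [454.8 -77.6] -113.85070861646894
padlin [[454.8, -77.2]] [454.8 -77.2] 0.0
bolt tip/head [[552.9, -333.2], [535.8, -381.2]] [ 544.3 -357.2] -109.62043382051081
spring ends [[367.9, -299.1], [310.0, -318.4]] [ 338.9 -308.8] -161.5596345976799
corners [[687.9, 289.5], [643.0, 80.7], [375.2, 137.4], [418.9, 342.7]] c [531.22733705 212.57171604] sides [213.56687795 273.7976208  209.88959078 274.18514011] -11.189000787578555 -11.957303041308448
cross [[530.1035115  213.69410637  28.        ]]
R [[-9.458e-01  3.249e-01 -4.000e-04]
 [ 3.249e-01  9.458e-01 -1.500e-03]
 [-1.000e-04 -1.600e-03 -1.000e+00]]
```

```bash
cat >> h.py <<'E'
def go(x,y,z,psi):
    o=r.get_obs(); M=R.from_rotvec(o['orientation']).as_matrix()
    d=M.T@(np.array([x,y,z])-o['tool_pos']); cur=np.degrees(np.arctan2(M[1,1],M[0,1]))
    p=np.radians(psi); c,s=np.cos(p),np.sin(p)
    T=np.array([[s,c,0],[-c,s,0],[0,0,-1]])
    print('t',o['time'],'psi',cur.round(2),'shift',d.round(1),'turn',R.from_matrix(M.T@T).as_rotvec().round(4),'gap',o['finger_gap'].round(1),'q7',o['q'][6].round(2),'pos',o['tool_pos'].round(1))
E
python3 -c "
from h import *
go(643.5,-93,100,78)"
```

```text
Traceback (most recent call last):
  File "h.py", line 17, in go
    print('t',o['time'],'psi',cur.round(2),'shift',d.round(1),'turn',R.from_matrix(M.T@T).as_rotvec().round(4),'gap',o['finger_gap'].round(1),'q7',o['q'][6].round(2),'pos',o['tool_pos'].round(1))
                                                                     ~~~~~~~~~~~~~^^^^^^^
  File "scipy/spatial/transform/_rotation.pyx", line 1143, in scipy.spatial.transform._rotation.Rotation.from_matrix
ValueError: Non-positive determinant (left-handed or null coordinate frame) in rotation matrix 0: [[-9.92634601e-01  1.21146760e-01  1.07771994e-04]
 [ 1.21146780e-01  9.92633374e-01  1.56275413e-03]
 [-8.23445219e-05 -1.56430005e-03  9.99998773e-01]].
```

```bash
sed -i 's/\[\[s,c,0\],\[-c,s,0\]/[[-s,c,0],[c,s,0]/' h.py; python3 -c "
from h import *
go(643.5,-93,100,78)"
```

```text
Traceback (most recent call last):
  File "h.py", line 17, in go
    print('t',o['time'],'psi',cur.round(2),'shift',d.round(1),'turn',R.from_matrix(M.T@T).as_rotvec().round(4),'gap',o['finger_gap'].round(1),'q7',o['q'][6].round(2),'pos',o['tool_pos'].round(1))
                                                                                                                     ^^^^^^^^^^^^^^^^^^^^^
AttributeError: 'float' object has no attribute 'round'
```

```bash
sed -i "s/o\['finger_gap'\].round(1)/round(float(o['finger_gap']),1)/" h.py; python3 -c "
from h import *
go(643.5,-93,100,78)"
```

```text
t 0.1 psi 71.04 shift [-638.8 -528.2  114.6] turn [-0.0016  0.     -0.1214] gap 91.8 q7 -0.06 pos [211.  614.2 213.8]
```

The manual's scale: shifts go in shares of 0.75 m and turns go in shares of 2 pi rad. Converting my numbers, -638.8 mm / 750 = -0.8517, -528.2 mm / 750 = -0.7043, -0.1214 rad / 6.2832 = -0.0193.

servo_tool(increments=[[[-0.2133,-0.176,0],[0,0,-0.008],91],[[-0.4267,-0.352,0],[0,0,-0.0191],91],[[-0.64,-0.528,0.0667],[0,0,-0.0191],91],[[-0.8517,-0.7043,0.1528],[-0.0003,0,-0.0193],91],[[-0.8517,-0.7043,0.1528],[-0.0003,0,-0.0193],91],[[-0.8517,-0.7043,0.1528],[-0.0003,0,-0.0193],91],[[-0.8517,-0.7043,0.1528],[-0.0003,0,-0.0193],91],[[-0.8517,-0.7043,0.1528],[-0.0003,0,-0.0193],91],[[-0.8517,-0.7043,0.1528],[-0.0003,0,-0.0193],91],[[-0.8517,-0.7043,0.1528],[-0.0003,0,-0.0193],91],[[-0.8517,-0.7043,0.1528],[-0.0003,0,-0.0193],91],[[-0.8517,-0.7043,0.1528],[-0.0003,0,-0.0193],91],[[-0.8517,-0.7043,0.1528],[-0.0003,0,-0.0193],91],[[-0.8517,-0.7043,0.1528],[-0.0003,0,-0.0193],91],[[-0.8517,-0.7043,0.1528],[-0.0003,0,-0.0193],91],[[-0.8517,-0.7043,0.1528],[-0.0003,0,-0.0193],91],[[-0.8517,-0.7043,0.1528],[-0.0003,0,-0.0193],91],[[-0.8517,-0.7043,0.1528],[-0.0003,0,-0.0193],91],[[-0.8517,-0.7043,0.1528],[-0.0003,0,-0.0193],91],[[-0.8517,-0.7043,0.1528],[-0.0003,0,-0.0193],91]])

```text
time: 2.6
tool_pos: [643.8, -92.1, 100.2]
orientation: [0.328, 3.124, 0.003]
force: [0.9, -0.8, 0.8]
finger_gap: 90.9
finger_force: 0.0
```

```bash
python3 -c "
from h import *
go(643.5,-93,3,78)
im,d=r.get_image('top'); c=im[...,::-1].copy(); crop(im,230,80,175,185,3.2,'pics/c3.png')"
```

```text
t 2.6 psi 78.02 shift [ 0.1 -1.1 97.2] turn [0.0017 0.0004 0.0003] gap 90.9 q7 1.59 pos [643.8 -92.1 100.2]
```

View pics/c3.png

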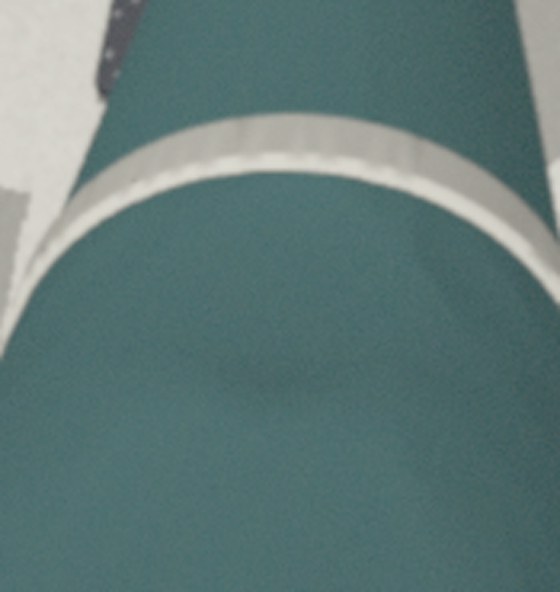

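The arm fills the top view here, so I'll rely on the earlier measurement and descend.

To row units: 97 mm / 750 = 0.1293, 80 mm / 750 = 0.1067.

servo_tool(increments=[[[0,-0.0013,0.06],[0,0,0],91],[[0,-0.0013,0.1067],[0,0,0],91],[[0,-0.0013,0.1293],[0,0,0],91],[[0,-0.0013,0.1293],[0,0,0],91],[[0,-0.0013,0.1293],[0,0,0],91],[[0,-0.0013,0.1293],[0,0,0],20],[[0,-0.0013,0.1293],[0,0,0],20],[[0,-0.0013,0.1293],[0,0,0],20],[[0,-0.0013,0.1293],[0,0,0],20],[[0,-0.0013,0.1293],[0,0,0],20],[[0,-0.0013,0.1293],[0,0,0],20],[[0,-0.0013,0.1293],[0,0,0],20],[[0,-0.0013,0.1293],[0,0,0],20]])

```text
time: 4.28
tool_pos: [643.5, -93.1, 3.0]
orientation: [0.328, 3.124, 0.003]
force: [0.9, 0.6, -0.2]
finger_gap: 33.4
finger_force: 30.0
```

To row units: -60 mm / 750 = -0.08, -30 mm / 750 = -0.04.

servo_tool(increments=[[[0,0,-0.0067],[0,0,0],20],[[0,0,-0.04],[0,0,0],20],[[0,0,-0.08],[0,0,0],20],[[0,0,-0.08],[0,0,0],20]])

```text
time: 4.78
tool_pos: [645.5, -93.6, 65.7]
orientation: [0.328, 3.119, 0.003]
force: [0.5, 0.4, -0.4]
finger_gap: 34.0
finger_force: 30.0
```

```bash
python3 -c "
from h import *
go(456.5,280.4,90,78.2)
im,d=r.get_image('scene'); crop(im,180,200,180,130,4,'pics/c4.png')"
```

```text
t 4.775 psi 77.99 shift [262.5 326.6 -25. ] turn [ 0.0022  0.0052 -0.0036] gap 34.0 q7 1.6 pos [645.5 -93.6  65.7]
```

View pics/c4.png

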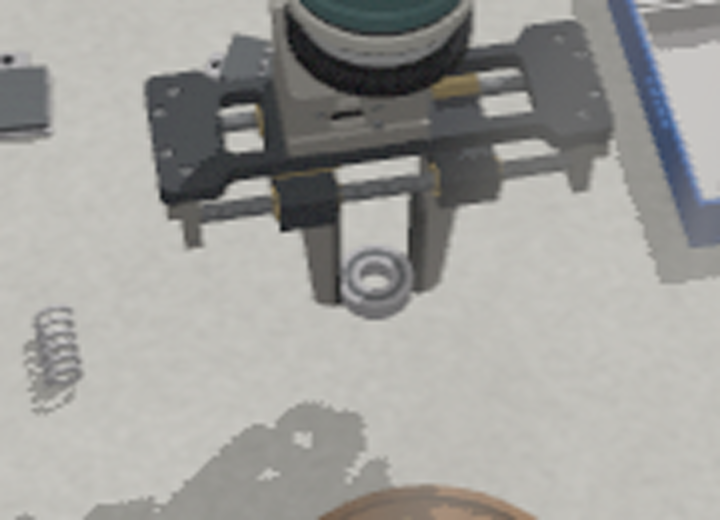

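The bearing (crop centre about (376,280)) is held level between the fingertips.

To row units: 326 mm / 750 = 0.4347, 262 mm / 750 = 0.3493.

servo_tool(increments=[[[0,0,-0.0333],[0,0,0],20],[[0.0573,0.072,-0.0333],[0,0,0],20],[[0.116,0.144,-0.0333],[0,0,0],20],[[0.1747,0.2173,-0.0333],[0,0,0],20],[[0.2333,0.2893,-0.0333],[0,0,0],20],[[0.292,0.3627,-0.0333],[0,0,0],20],[[0.3333,0.416,-0.0333],[0,0,0],20],[[0.3493,0.4347,-0.0333],[0,0,0],20],[[0.3493,0.4347,-0.0333],[0,0,0],20],[[0.3493,0.4347,-0.0333],[0,0,0],20],[[0.3493,0.4347,-0.0333],[0,0,0],20],[[0.3493,0.4347,-0.0333],[0,0,0],20]])

```text
time: 6.32
tool_pos: [455.7, 278.8, 88.4]
orientation: [0.332, 3.124, 0.002]
force: [-1.2, -0.8, -0.2]
finger_gap: 33.7
finger_force: 30.0
```

```bash
python3 -c "
from h import *
go(456.5,280.4,11,78.2)
im,d=r.get_image('scene'); crop(im,320,120,180,150,4,'pics/c5.png')"
```

```text
t 6.325 psi 77.86 shift [-0.4  1.7 77.4] turn [ 0.0012  0.0002 -0.0059] gap 33.7 q7 0.85 pos [455.7 278.8  88.4]
```

View pics/c5.png

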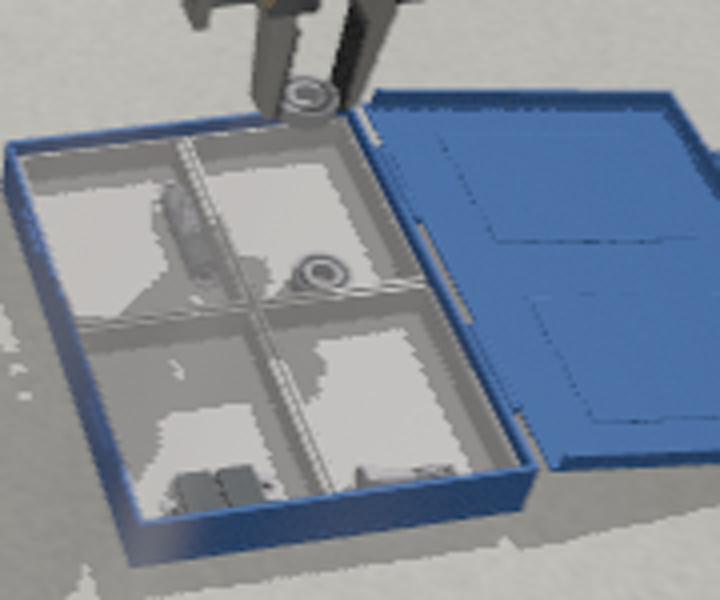

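The bearing is held above the bearing bin (crop about (308,97)), with the mate at (322,272). The bin cross is at (250,302), so I'll check the box location against this view.

```bash
python3 -c "
from h import *
B=lambda p:np.array(p)/4+[320,120]
print(ray('scene',B((252,302)),28).round(1))
q=ray('scene',B([(8,147),(135,523),(535,468),(358,112)]),36)[:,:2];print(q.round(1).tolist(),q.mean(0))
print(ray('scene',B((322,270)),18).round(1))"
```

```text
[[532.2 214.   28. ]]
[[379.9, 139.6], [645.0, 79.5], [691.1, 284.7], [429.8, 344.6]] [536.43580445 212.08795416]
[[518.6 269.3  18. ]]
```

To row units: 77.5 mm / 750 = 0.1033, 77 mm / 750 = 0.1027.

servo_tool(increments=[[[0,0.002,0.04],[0,0,0],20],[[0,0.002,0.0733],[0,0,0],20],[[0,0.002,0.0933],[0,0,0],20],[[0,0.002,0.1027],[0,0,0],20],[[0,0.002,0.1033],[0,0,0],20],[[0,0.002,0.1033],[0,0,0],20],[[0,0.002,0.1033],[0,0,0],20]])

```text
time: 7.25
tool_pos: [455.8, 282.0, 11.7]
orientation: [0.328, 3.123, 0.004]
force: [-0.4, 0.4, -0.6]
finger_gap: 33.9
finger_force: 30.0
```

To row units: -85 mm / 750 = -0.1133, -50 mm / 750 = -0.0667.

servo_tool(increments=[[[0,-0.0013,0.0016],[0,0,0],20],[[0,-0.0013,0.0016],[0,0,0],20],[[0,-0.0013,0.0016],[0,0,0],38],[[0,-0.0013,0.0016],[0,0,0],46],[[0,-0.0013,0.0016],[0,0,0],46],[[0,-0.0013,0.0016],[0,0,0],46],[[0,-0.0013,-0.02],[0,0,0],46],[[0,-0.0013,-0.0667],[0,0,0],46],[[0,-0.0013,-0.1133],[0,0,0],46],[[0,-0.0013,-0.1133],[0,0,0],46],[[0,-0.0013,-0.1133],[0,0,0],46]])

```text
time: 8.62
tool_pos: [454.9, 280.5, 96.3]
orientation: [0.328, 3.124, 0.003]
force: [-0.6, 0.2, -0.3]
finger_gap: 45.9
finger_force: 0.0
```

Run:
```python
from h import *
im=np.load('top0.npz')['im'].astype(float)
x,y=286,216;v=cv2.GaussianBlur(im,(3,3),0).mean(2)[y:y+32,x:x+34]
for t in(44,48,54):
    ys,xs=np.nonzero(v<t); P=ray('top',np.c_[xs+x,ys+y],9)[:,:2]; w,V=np.linalg.eigh(np.cov(P.T)); print(t,P.mean(0),np.sqrt(12*w),np.degrees(np.arctan2(V[1,1],V[0,1])))
go(454.3,-77,90,-35)
```

```text
44 [454.26262348 -76.88291148] [28.35049321 42.31698477] 61.86193614853037
48 [454.26360789 -76.82130897] [29.50479647 43.36794322] 62.04190967164044
54 [454.45266182 -76.72554827] [31.47283853 45.42202661] 60.88796311803128
t 8.625 psi 78.0 shift [ -73.7 -349.8    5.6] turn [ 1.4000e-03 -1.8000e-03  1.9723e+00] gap 45.9 q7 0.85 pos [454.9 280.5  96.3]
```

To row units: -349.8 mm / 750 = -0.4664, -73.7 mm / 750 = -0.0983, 1.876 rad / 6.2832 = 0.2986.

servo_tool(increments=[[[-0.012,-0.0587,0.0067],[0,0,0.0271],60],[[-0.024,-0.116,0.0067],[0,0,0.0541],80],[[-0.036,-0.1747,0.0067],[0,0,0.0812],80],[[-0.048,-0.2333,0.0067],[0,0,0.1082],80],[[-0.0613,-0.292,0.0067],[0,0,0.1353],80],[[-0.0733,-0.3493,0.0067],[0,0,0.1623],80],[[-0.0853,-0.408,0.0067],[0,0,0.1894],80],[[-0.0933,-0.4467,0.0067],[0,0,0.2165],80],[[-0.0983,-0.4664,0.0067],[0,0,0.2435],80],[[-0.0983,-0.4664,0.0067],[0,0,0.2706],80],[[-0.0983,-0.4664,0.0067],[0,0,0.2986],80],[[-0.0983,-0.4664,0.0067],[0,0,0.2986],80],[[-0.0983,-0.4664,0.0067],[0,0,0.2986],80],[[-0.0983,-0.4664,0.0067],[0,0,0.2986],80]])

```text
time: 10.38
tool_pos: [454.3, -76.9, 90.3]
orientation: [-2.711, -1.584, -0.001]
force: [-0.4, 0.1, 0.6]
finger_gap: 80.1
finger_force: 0.0
```

```bash
python3 -c "
from h import *
go(454.3,-77,3,-29.5)
im,d=r.get_image('scene'); crop(im,340,130,160,130,4.5,'pics/c6.png')"
```

```text
t 10.375 psi -29.39 shift [-0.3  0.1 87.3] turn [-0.0008 -0.0015  0.0019] gap 80.1 q7 -0.0 pos [454.3 -76.9  90.3]
```

View pics/c6.png

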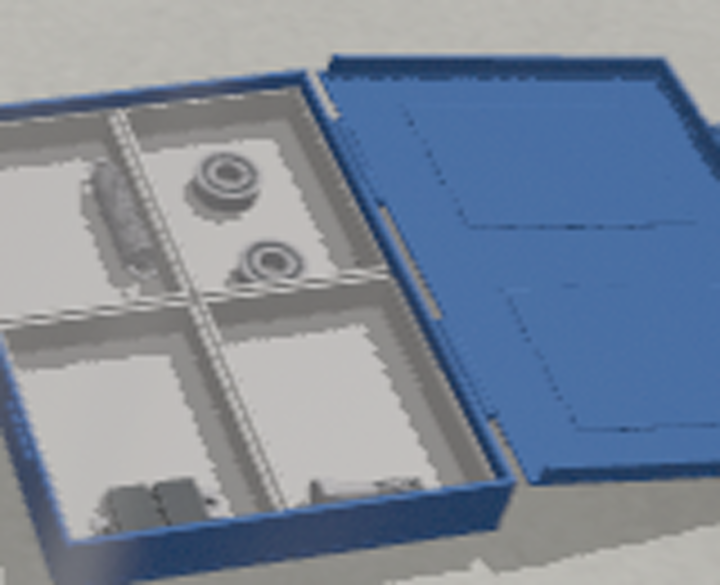

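The bearing sits in its bin at crop (227,177), next to its mate at (268,263). Next is the pad.

To row units: 87 mm / 750 = 0.116, 75 mm / 750 = 0.1.

servo_tool(increments=[[[0,0,0.06],[0,0,0],80],[[0,0,0.1],[0,0,0],80],[[0,0,0.116],[0,0,0],80],[[0,0,0.116],[0,0,0],80],[[0,0,0.116],[0,0,0],80],[[0,0,0.116],[0,0,0],20],[[0,0,0.116],[0,0,0],20],[[0,0,0.116],[0,0,0],20],[[0,0,0.116],[0,0,0],20],[[0,0,0.116],[0,0,0],20],[[0,0,0.116],[0,0,0],20],[[0,0,0.116],[0,0,0],20],[[0,0,0.1],[0,0,0],20],[[0,0,0.0533],[0,0,0],20],[[0,0,0],[0,0,0],20],[[0,0,0],[0,0,0],20],[[0,0,0],[0,0,0],20]])

```text
time: 12.55
tool_pos: [454.0, -76.4, 90.3]
orientation: [-2.712, -1.583, -0.002]
force: [0.3, 0.2, -1.4]
finger_gap: 31.5
finger_force: 31.2
```

```bash
python3 -c "
from h import *
go(569.3,153.2,90,-11.8)
im,d=r.get_image('scene'); crop(im,180,130,150,130,4.5,'pics/c7.png')
B=lambda p:np.array(p)/4.5+[340,130]
print(ray('scene',B([(227,175),(268,261)]),18).round(1))
for p in [(227,175),(268,261)]:
    u=B(p); x,y=u.round().astype(int); print(d[y-5:y+6,x-6:x+7:3].round(0).tolist())
"
```

```text
t 12.55 psi -29.46 shift [256.6 -12.6   0.8] turn [-0.0007 -0.002  -0.3082] gap 31.5 q7 0.0 pos [454.  -76.4  90.3]
[[458.9 279.   18. ]
 [519.1 266.5  18. ]]
[[1241.0, 1225.0, 1227.0, 1224.0, 1244.0], [1222.0, 1224.0, 1223.0, 1227.0, 1219.0], [1220.0, 1223.0, 1223.0, 1226.0, 1225.0], [1218.0, 1220.0, 1227.0, 1223.0, 1221.0], [0.0, 1215.0, 1226.0, 1220.0, 1219.0], [1213.0, 1216.0, 1232.0, 1221.0, 1216.0], [1212.0, 1212.0, 1230.0, 1215.0, 1215.0], [1215.0, 1213.0, 1207.0, 1213.0, 1213.0], [1217.0, 1205.0, 1216.0, 1211.0, 1212.0], [1219.0, 1211.0, 1211.0, 1209.0, 1215.0], [1222.0, 1211.0, 1209.0, 1207.0, 1213.0]]
[[1203.0, 1185.0, 1188.0, 1190.0, 1202.0], [1201.0, 1186.0, 1182.0, 1186.0, 1200.0], [1182.0, 1186.0, 1183.0, 1184.0, 1182.0], [1178.0, 1180.0, 1180.0, 1178.0, 1182.0], [1177.0, 1180.0, 1184.0, 1184.0, 1181.0], [1177.0, 1177.0, 1184.0, 1181.0, 1181.0], [1172.0, 1176.0, 1188.0, 1186.0, 1172.0], [1171.0, 1171.0, 1185.0, 1170.0, 1180.0], [1176.0, 1168.0, 1174.0, 1168.0, 1173.0], [1176.0, 1169.0, 1170.0, 1156.0, 1154.0], [1152.0, 1156.0, 1151.0, 1154.0, 1154.0]]
```

View pics/c7.png

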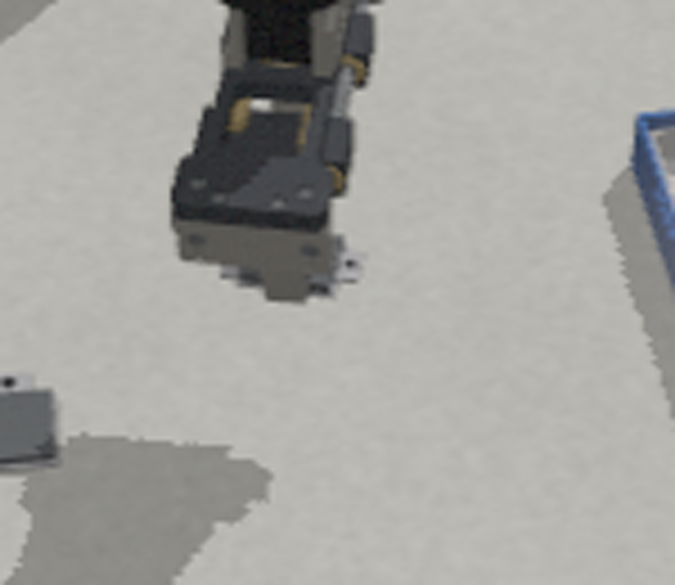

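The bearing's depth profile matches its mate's, so it lies flat. The pad is held squarely, with its ears out on each side at crop (240,270) and (345,268).

To row units: 256.6 mm / 750 = 0.3421, 245 mm / 750 = 0.3267, -0.308 rad / 6.2832 = -0.049.

servo_tool(increments=[[[0.0573,-0.0027,0.0013],[0,0,-0.0159],20],[[0.1147,-0.0053,0.0013],[0,0,-0.0318],20],[[0.172,-0.008,0.0013],[0,0,-0.049],20],[[0.2293,-0.0107,0.0013],[0,0,-0.049],20],[[0.2867,-0.014,0.0013],[0,0,-0.049],20],[[0.3267,-0.016,0.0013],[0,0,-0.049],20],[[0.3421,-0.0168,0.0013],[0,0,-0.049],20],[[0.3421,-0.0168,0.0013],[0,0,-0.049],20],[[0.3421,-0.0168,0.0013],[0,0,-0.049],20],[[0.3421,-0.0168,0.0013],[0,0,-0.049],20],[[0.3421,-0.0168,0.0533],[0,0,-0.049],20],[[0.3421,-0.0168,0.0867],[0,0,-0.049],20],[[0.3421,-0.0168,0.1],[0,0,-0.049],20],[[0.3421,-0.0168,0.104],[0,0,-0.049],20],[[0.3421,-0.0168,0.104],[0,0,-0.049],20],[[0.3421,-0.0168,0.104],[0,0,-0.049],20]])

```text
time: 14.6
tool_pos: [570.5, 153.0, 13.8]
orientation: [-2.438, -1.98, -0.005]
force: [-0.7, 0.0, -0.2]
finger_gap: 31.6
finger_force: 31.2
```

servo_tool(increments=[[[-0.0007,0,0.002],[0,0,0],20],[[-0.0007,0,0.002],[0,0,0],20],[[-0.0007,0,0.002],[0,0,0],20],[[-0.0007,0,0.002],[0,0,0],20]])

```text
time: 15.1
tool_pos: [569.8, 152.3, 11.4]
orientation: [-2.438, -1.98, -0.002]
force: [0.5, 0.0, -1.3]
finger_gap: 31.6
finger_force: 31.2
```

Release the pad, rise, and go on to the bolt.

To row units: -85 mm / 750 = -0.1133, -50 mm / 750 = -0.0667.

servo_tool(increments=[[[0,0,0.0011],[0,0,0],20],[[0,0,0.0011],[0,0,0],34],[[0,0,0.0011],[0,0,0],42],[[0,0,0.0011],[0,0,0],42],[[0,0,0.0011],[0,0,0],42],[[0,0,-0.02],[0,0,0],42],[[0,0,-0.0667],[0,0,0],42],[[0,0,-0.1133],[0,0,0],42],[[0,0,-0.1133],[0,0,0],42],[[0,0,-0.1133],[0,0,0],42]])

```text
time: 16.35
tool_pos: [569.4, 152.4, 96.5]
orientation: [-2.437, -1.98, -0.002]
force: [-0.2, 0.3, -0.1]
finger_gap: 42.2
finger_force: 0.0
```

```bash
python3 -c "
from h import *
go(541.6,-360.4,90,-18.5)"
```

```text
t 16.35 psi -11.83 shift [-507.6   77.8    5.5] turn [-1.000e-04 -2.000e-03  1.165e-01] gap 42.2 q7 -0.15 pos [569.4 152.4  96.5]
```

To row units: -507.6 mm / 750 = -0.6768, 77.8 mm / 750 = 0.1037, 0.1165 rad / 6.2832 = 0.0185.

servo_tool(increments=[[[-0.0747,0.012,0.0067],[0,0,0.008],60],[[-0.1493,0.0227,0.0067],[0,0,0.0159],60],[[-0.224,0.0347,0.0067],[0,0,0.0185],60],[[-0.2987,0.0453,0.0067],[0,0,0.0185],60],[[-0.3733,0.0573,0.0067],[0,0,0.0185],60],[[-0.448,0.0693,0.0067],[0,0,0.0185],60],[[-0.5227,0.08,0.0067],[0,0,0.0185],60],[[-0.5973,0.092,0.0067],[0,0,0.0185],60],[[-0.6533,0.1,0.0067],[0,0,0.0185],60],[[-0.6768,0.1037,0.0067],[0,0,0.0185],60],[[-0.6768,0.1037,0.0067],[0,0,0.0185],60],[[-0.6768,0.1037,0.0067],[0,0,0.0185],60],[[-0.6768,0.1037,0.0067],[0,0,0.0185],60],[[-0.6768,0.1037,0.0067],[0,0,0.0185],60]])

```text
time: 18.1
tool_pos: [542.3, -359.2, 90.6]
orientation: [-2.547, -1.837, -0.003]
force: [0.3, 0.1, -0.1]
finger_gap: 59.7
finger_force: 0.0
```

```bash
python3 -c "
from h import *
go(541.6,-360.4,3,-18.5)
im,d=r.get_image('scene'); crop(im,330,120,170,140,4.2,'pics/c8.png'); crop(im,80,240,160,120,4.2,'pics/c9.png')"
```

```text
t 18.1 psi -18.41 shift [-1.5 -0.3 87.6] turn [-0.     -0.0022  0.0016] gap 59.7 q7 0.6 pos [ 542.3 -359.2   90.6]
```

View pics/c8.png

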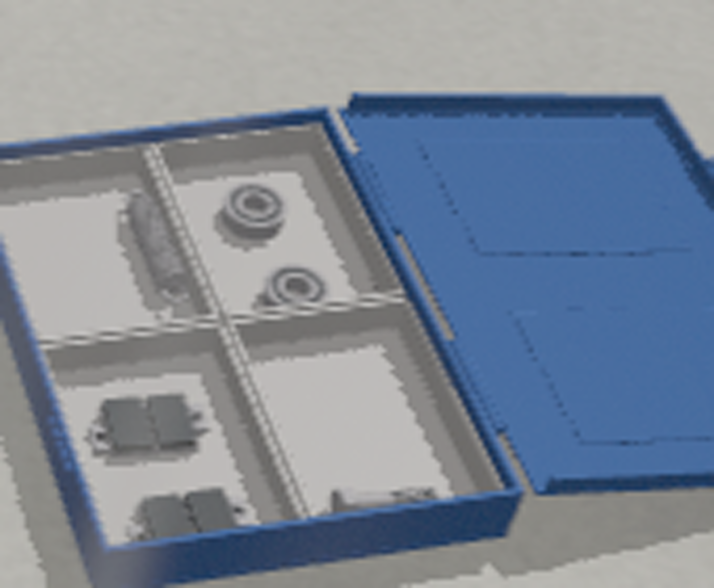

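View pics/c9.png

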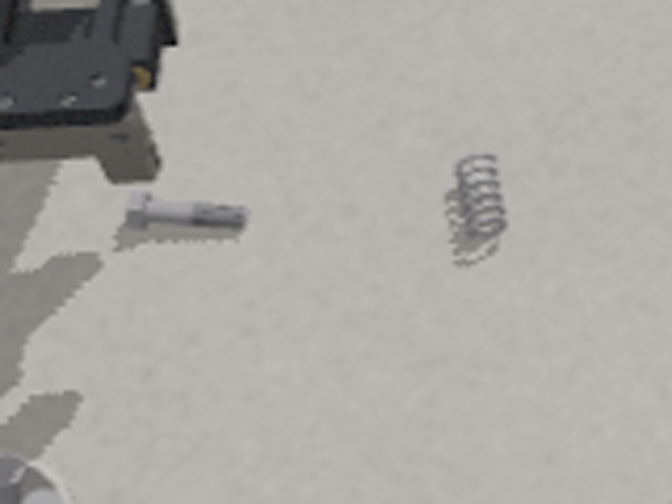

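The pad lies flat in its bin at crop (150,425), next to its mate. The bolt's head end is at crop (127,213) and its tip at (246,217). I'll check it against the top-view estimate.

```bash
python3 -c "
from h import *
B=lambda p:np.array(p)/4.2+[80,240]
print(ray('scene',B([(127,211),(151,212),(246,217)]),8).round(1))"
```

```text
[[ 535.1 -383.9    8. ]
 [ 539.7 -374.     8. ]
 [ 558.6 -334.8    8. ]]
```

To row units: 87.5 mm / 750 = 0.1167, 75 mm / 750 = 0.1, 0.026 rad / 6.2832 = 0.0041.

servo_tool(increments=[[[-0.0013,0,0.06],[0,0,0.0041],60],[[-0.0013,0,0.1],[0,0,0.0041],60],[[-0.0013,0,0.1167],[0,0,0.0041],60],[[-0.0013,0,0.1167],[0,0,0.0041],60],[[-0.0013,0,0.1167],[0,0,0.0041],60],[[-0.0013,0,0.1167],[0,0,0.0041],2],[[-0.0013,0,0.1167],[0,0,0.0041],2],[[-0.0013,0,0.1167],[0,0,0.0041],2],[[-0.0013,0,0.1167],[0,0,0.0041],2],[[-0.0013,0,0.1167],[0,0,0.0041],2],[[-0.0013,0,0.1167],[0,0,0.0041],2],[[-0.0013,0,0.1167],[0,0,0.0041],2],[[-0.0013,0,0.1],[0,0,0.0041],2],[[-0.0013,0,0.0533],[0,0,0.0041],2],[[-0.0013,0,0],[0,0,0.0041],2],[[-0.0013,0,0],[0,0,0.0041],2],[[-0.0013,0,0],[0,0,0.0041],2]])

```text
time: 20.27
tool_pos: [541.3, -361.1, 90.6]
orientation: [-2.572, -1.801, -0.003]
force: [-0.0, 0.3, -0.4]
finger_gap: 9.2
finger_force: 30.0
```

```bash
python3 -c "
from h import *
go(596.5,251.7,90,-11.8)
im,d=r.get_image('scene'); crop(im,60,190,140,110,4.2,'pics/c10.png')"
```

```text
t 20.275 psi -20.0 shift [ 594.8 -157.7    1.9] turn [-0.     -0.0021 -0.143 ] gap 9.2 q7 0.58 pos [ 541.3 -361.1   90.6]
```

View pics/c10.png

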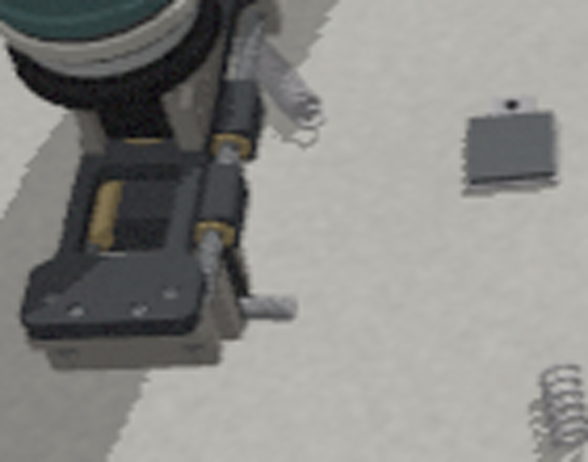

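The bolt is held with its shank level; the tip sticks out at crop (295,308).

To row units: 594.8 mm / 750 = 0.7931, -157.7 mm / 750 = -0.2103, -0.143 rad / 6.2832 = -0.0228.

servo_tool(increments=[[[0.072,-0.0187,0.0013],[0,0,-0.0111],2],[[0.144,-0.0387,0.0013],[0,0,-0.0228],2],[[0.216,-0.0573,0.0013],[0,0,-0.0228],2],[[0.288,-0.076,0.0013],[0,0,-0.0228],2],[[0.36,-0.096,0.0013],[0,0,-0.0228],2],[[0.432,-0.1147,0.0013],[0,0,-0.0228],2],[[0.504,-0.1333,0.0013],[0,0,-0.0228],2],[[0.576,-0.1533,0.0013],[0,0,-0.0228],2],[[0.648,-0.172,0.0013],[0,0,-0.0228],2],[[0.72,-0.1907,0.0013],[0,0,-0.0228],2],[[0.7733,-0.2053,0.0013],[0,0,-0.0228],2],[[0.7931,-0.2103,0.0013],[0,0,-0.0228],2],[[0.7931,-0.2103,0.0013],[0,0,-0.0228],2],[[0.7931,-0.2103,0.0013],[0,0,-0.0228],2],[[0.7931,-0.2103,0.0013],[0,0,-0.0228],2],[[0.7931,-0.2103,0.0013],[0,0,-0.0228],2]])

```text
time: 22.32
tool_pos: [597.0, 250.1, 90.7]
orientation: [-2.439, -1.978, -0.002]
force: [0.9, -0.3, -0.1]
finger_gap: 9.2
finger_force: 30.0
```

```bash
python3 -c "
from h import *
go(596.5,251.7,10.5,-11.8)"
```

```text
t 22.325 psi -11.92 shift [ 1.4 -0.8 80.2] turn [ 0.0003 -0.0017 -0.002 ] gap 9.2 q7 -0.29 pos [597.  250.1  90.7]
```

To row units: 79.8 mm / 750 = 0.1064, 79.5 mm / 750 = 0.106.

servo_tool(increments=[[[0.0013,-0.0007,0.0533],[0,0,0],2],[[0.0013,-0.0007,0.0867],[0,0,0],2],[[0.0013,-0.0007,0.1013],[0,0,0],2],[[0.0013,-0.0007,0.106],[0,0,0],2],[[0.0013,-0.0007,0.1064],[0,0,0],2],[[0.0013,-0.0007,0.1064],[0,0,0],2],[[0.0013,-0.0007,0.1064],[0,0,0],2],[[0.0013,-0.0007,0.1064],[0,0,0],12],[[0.0013,-0.0007,0.1064],[0,0,0],26],[[0.0013,-0.0007,0.1064],[0,0,0],26],[[0.0013,-0.0007,0.1064],[0,0,0],26],[[0.0013,-0.0007,0.0867],[0,0,0],26],[[0.0013,-0.0007,0.04],[0,0,0],26],[[0.0013,-0.0007,-0.0067],[0,0,0],26],[[0.0013,-0.0007,-0.0067],[0,0,0],26],[[0.0013,-0.0007,-0.0067],[0,0,0],26]])

```text
time: 24.32
tool_pos: [596.1, 252.5, 95.6]
orientation: [-2.437, -1.98, -0.002]
force: [-0.6, -0.4, 0.3]
finger_gap: 25.6
finger_force: 0.0
```

```bash
python3 -c "
from h import *
go(338.8,-310,90,-72)"
```

```text
t 24.325 psi -11.81 shift [-603.2 -136.8    4.5] turn [-0.0011 -0.0016  1.0506] gap 25.6 q7 -0.29 pos [596.1 252.5  95.6]
```

To row units: -603.2 mm / 750 = -0.8043, -400 mm / 750 = -0.5333, 1.05 rad / 6.2832 = 0.1671.

servo_tool(increments=[[[-0.0667,0,0.0053],[0,0,0.0159],60],[[-0.1333,-0.0067,0.0053],[0,0,0.0318],60],[[-0.2,-0.016,0.0053],[0,0,0.0477],60],[[-0.2667,-0.0267,0.0053],[0,0,0.0637],60],[[-0.3333,-0.04,0.0053],[0,0,0.0796],60],[[-0.4,-0.056,0.0053],[0,0,0.0955],60],[[-0.4667,-0.0733,0.0053],[0,0,0.1114],60],[[-0.5333,-0.0933,0.0053],[0,0,0.1273],60],[[-0.6,-0.1147,0.0053],[0,0,0.1432],60],[[-0.6667,-0.1373,0.0053],[0,0,0.1592],60],[[-0.7333,-0.16,0.0053],[0,0,0.1671],60],[[-0.7867,-0.1773,0.0053],[0,0,0.1671],60],[[-0.8043,-0.1824,0.0053],[0,0,0.1671],60],[[-0.8043,-0.1824,0.0053],[0,0,0.1671],60],[[-0.8043,-0.1824,0.0053],[0,0,0.1671],60],[[-0.8043,-0.1824,0.0053],[0,0,0.1671],60],[[-0.8043,-0.1824,0.0053],[0,0,0.1671],60],[[-0.8043,-0.1824,0.0053],[0,0,0.1671],60]])

```text
time: 26.58
tool_pos: [339.4, -309.6, 90.5]
orientation: [-3.101, -0.493, -0.001]
force: [-0.3, 0.3, 0.4]
finger_gap: 59.9
finger_force: 0.0
```

```bash
python3 -c "
from h import *
go(338.8,-310,4,-72)
im,d=r.get_image('scene'); b=np.hstack([im[140:250,330:480],im[160:270,90:240]]); crop(b,0,0,300,110,2.6,'pics/c11.png')"
```

```text
t 26.575 psi -71.92 shift [-0.7  0.3 86.5] turn [-0.0014 -0.0011  0.0014] gap 59.9 q7 -0.03 pos [ 339.4 -309.6   90.5]
```

View pics/c11.png

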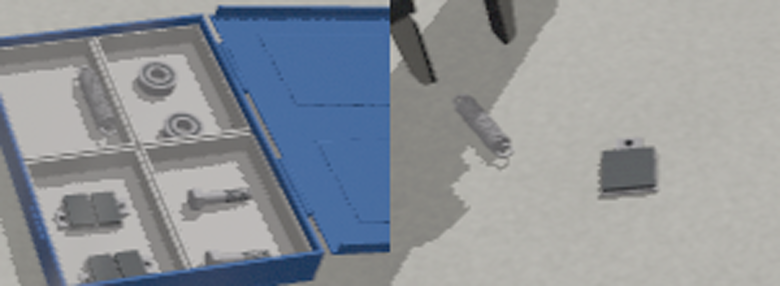

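The bolt lies in its bin at (220,193), next to its mate. The spring is between the open fingers, with its coil at about (480,123). I'll grip it at z about 3.

To row units: 87 mm / 750 = 0.116, 75 mm / 750 = 0.1.

servo_tool(increments=[[[-0.0007,0,0.06],[0,0,0],60],[[-0.0007,0,0.1],[0,0,0],60],[[-0.0007,0,0.116],[0,0,0],60],[[-0.0007,0,0.116],[0,0,0],60],[[-0.0007,0,0.116],[0,0,0],60],[[-0.0007,0,0.116],[0,0,0],5],[[-0.0007,0,0.116],[0,0,0],5],[[-0.0007,0,0.116],[0,0,0],5],[[-0.0007,0,0.116],[0,0,0],5],[[-0.0007,0,0.116],[0,0,0],5],[[-0.0007,0,0.116],[0,0,0],5],[[-0.0007,0,0.116],[0,0,0],5],[[-0.0007,0,0.1],[0,0,0],5],[[-0.0007,0,0.0533],[0,0,0],5],[[-0.0007,0,0],[0,0,0],5],[[-0.0007,0,0],[0,0,0],5],[[-0.0007,0,0],[0,0,0],5]])

```text
time: 28.75
tool_pos: [338.5, -309.5, 90.4]
orientation: [-3.1, -0.493, -0.001]
force: [0.6, 0.2, -1.6]
finger_gap: 17.6
finger_force: 30.0
```

```bash
python3 -c "
from h import *
go(452.2,164.8,90,-101.8)"
```

```text
t 28.75 psi -71.94 shift [ 255.1 -415.7    1.5] turn [-0.0023 -0.0006  0.5212] gap 17.6 q7 -0.02 pos [ 338.5 -309.5   90.4]
```

Going via a waypoint further out from the base, to stay inside the reach.

To row units: -415.7 mm / 750 = -0.5543, 255 mm / 750 = 0.34, 0.521 rad / 6.2832 = 0.0829.

servo_tool(increments=[[[0.06,-0.0453,0.0013],[0,0,0.008],5],[[0.12,-0.0907,0.0013],[0,0,0.0159],5],[[0.18,-0.136,0.0013],[0,0,0.0239],5],[[0.24,-0.1813,0.0013],[0,0,0.0318],5],[[0.3,-0.2253,0.0013],[0,0,0.0398],5],[[0.308,-0.2907,0.0013],[0,0,0.0477],5],[[0.316,-0.356,0.0013],[0,0,0.0557],5],[[0.324,-0.4213,0.0013],[0,0,0.0637],5],[[0.332,-0.4867,0.0013],[0,0,0.0748],5],[[0.3387,-0.54,0.0013],[0,0,0.0829],5],[[0.34,-0.5543,0.0013],[0,0,0.0829],5],[[0.34,-0.5543,0.0013],[0,0,0.0829],5],[[0.34,-0.5543,0.0013],[0,0,0.0829],5],[[0.34,-0.5543,0.0013],[0,0,0.0829],5],[[0.34,-0.5543,0.0013],[0,0,0.0829],5],[[0.34,-0.5543,0.0013],[0,0,0.0829],5]])

```text
time: 30.75
tool_pos: [452.5, 163.7, 90.4]
orientation: [-3.123, 0.325, -0.001]
force: [-0.3, -0.2, -0.4]
finger_gap: 17.1
finger_force: 30.0
```

```bash
python3 -c "
from h import *
go(452.2,164.8,10.5,-101.8)
im,d=r.get_image('scene'); crop(im,300,90,170,140,4,'pics/c12.png')"
```

```text
t 30.75 psi -101.86 shift [-0.6 -0.9 79.9] turn [-0.0018 -0.0002 -0.0011] gap 17.1 q7 -1.48 pos [452.5 163.7  90.4]
```

View pics/c12.png

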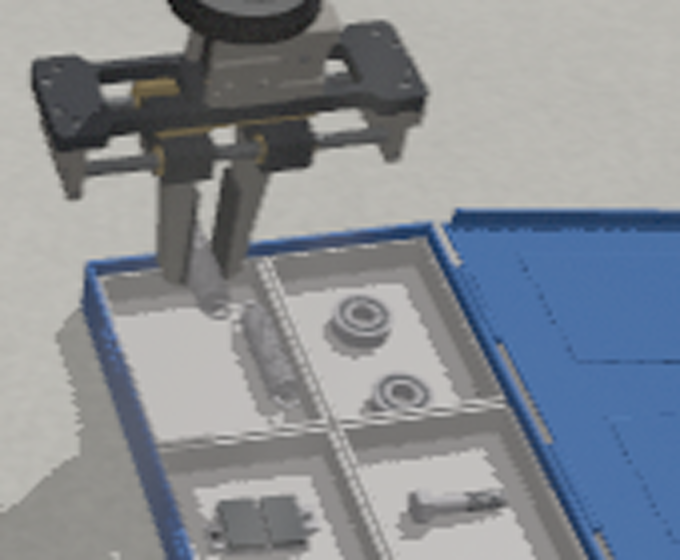

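The spring is held level along the bin, with its front hook at crop (220,312). Lowering it and releasing.

To row units: 79.8 mm / 750 = 0.1064, 79.5 mm / 750 = 0.106.

servo_tool(increments=[[[0,-0.0007,0.0533],[0,0,0],5],[[0,-0.0007,0.0867],[0,0,0],5],[[0,-0.0007,0.1013],[0,0,0],5],[[0,-0.0007,0.106],[0,0,0],5],[[0,-0.0007,0.1064],[0,0,0],5],[[0,-0.0007,0.1064],[0,0,0],5],[[0,-0.0007,0.1064],[0,0,0],5],[[0,-0.0007,0.1064],[0,0,0],19],[[0,-0.0007,0.1064],[0,0,0],28],[[0,-0.0007,0.1064],[0,0,0],28],[[0,-0.0007,0.1064],[0,0,0],28],[[0,-0.0007,0.0867],[0,0,0],28],[[0,-0.0007,0.04],[0,0,0],28],[[0,-0.0007,-0.08],[0,0,0],28],[[0,-0.0007,-0.08],[0,0,0],28],[[0,-0.0007,-0.08],[0,0,0],28],[[0,-0.0007,-0.08],[0,0,0],28],[[0,-0.0007,-0.08],[0,0,0],28],[[0,-0.0007,-0.08],[0,0,0],28]])

```text
time: 33.17
tool_pos: [452.1, 164.0, 149.7]
orientation: [-3.124, 0.324, 0.001]
force: [-0.3, -0.6, 0.1]
finger_gap: 28.0
finger_force: 0.0
```

```bash
python3 -c "
from h import *
im,d=r.get_image('scene'); b=im[130:280,160:460]; crop(b,0,0,300,150,2.6,'pics/c13.png')"
```

```text
(no output)
```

View pics/c13.png

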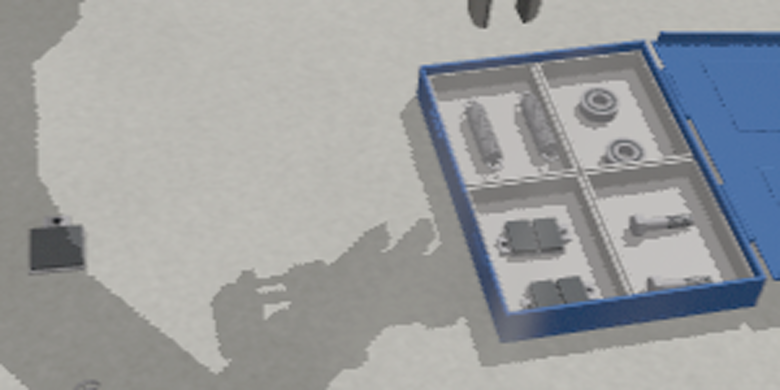

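All four spares lie flat beside their mates: spring at (485,135), bearing (600,103), pad (533,237), bolt (660,222). The look-alikes are undisturbed, so I'm handing in.

```bash
python3 -c "
from plant import r
print(r.close_job())"
```

```text
the job is handed in; nothing more can be done
None
```

I put all four spares in their bins beside their mates, left both look-alikes where they were, and handed the job in at about 33 s; no verdict came back, but the last picture shows the four spares lying flat.

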